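# Shim a rocking bench power supply with a wedge

## Robot

A 6-joint arm with a two-finger parallel gripper is mounted at the origin on the work surface. World frame = base frame: x ahead of the robot, y to its left, z up, the work surface at z = 0. Lengths are in m, angles in rad, forces in N, time in s.
With the tool pointing down it reaches from about 0.3 to 0.775 m from the base axis. Payload 14.6 kg.
Tool frame: the origin (TCP) lies between the finger pads; the fingertips stand 22 mm ahead of it and the grasp point (between the pads) lies 3 mm ahead of it (ctrl.tip_reach is the distance from the TCP to the fingertips, in m); z points along the fingers, y is the direction in which the jaws open and shut (so a half turn about z gives the same grasp; the last joint's range is limited). The gripper opens to 94 mm and grips with 3 to 60 N. Pads are 16 mm wide; open, the fingers measure 119 mm over their backs; the gripper's body (75 mm by 177 mm) begins 78 mm behind the grasp point.
Start: joints at [1.258, 0.3, 1.521, -0, 1.321, -0.067], TCP at [0.134, 0.533, 0.227] pointing down, gripper open.
Joint ranges: [-3.03, 3.03], [-0.79, 2.21], [0.23, 2.52], [-1.04, 4.18], [0, 3.07], [-2.55, 2.55]. Speed limits (rad/s): [2.22, 2.22, 2.57, 3.14, 3.14, 3.14].

## Interface

Orientations are given as [roll, pitch, yaw] about the fixed x, y, z axes, in that order (R = Rz(yaw) Ry(pitch) Rx(roll)).
In Python, from station import ctrl gives the robot as it stands. The module is installed in compiled form; this text tells all that it offers.
- The arm moves only by the shell command python3 -m creep 'ROWS' [OPENING] [FORCE]. ROWS is a JSON object of lists of equal length, an entry for each row: "xyz": the shift along the tool's x, y, z in mm, a list of three; "spin": the turn about the tool's z in rad. In form: {"xyz": [[tx, ty, tz], ...], "spin": [spin, ...]}. A call has 1 to 5 rows; each row shifts and turns the commanded pose from where the row before left it, along the tool's axes as they then stand; what a row does not reach is not made up. A row lasts 1/8 s, in which the tool goes at most 62.5 mm and 10.7 degrees, less where a joint would pass 70% of its speed; a pose out of reach is approached as far as the arm can. A call with a gripper value outside its range is refused whole. OPENING is the finger opening in mm, from 0 to 94, set as the call begins (- or left out, the last holds). The fingers move at their own pace and stop on an object; FORCE is the grip in N (left out, the last holds). Time passes only in rows, so rows that do not move let the fingers close. It gives the time, the measured TCP pose, the force and the opening at its end, in the units of the state.
- ctrl.get_obs(): the state, without advancing time (a new reading comes with each control period).
- ctrl.camera(name): name is "scene" or "top" or "wrist"; returns the picture (480x640x3 uint8, red, green, blue); there is no depth.
- ctrl.camera_model(name): a dict with "fx", "fy", "cx", "cy" (pixels), "k1" (the pictures are not rectified: a ray, as slopes to the right and down, at radius r is drawn at 1 + k1 r^2 times it, then the intrinsics apply), "R" (3x3) and "t" (3): a world point X has camera coordinates R X + t. Camera axes: x right, y down, z forward; pixel columns grow to the right and rows downward; lengths in m; the calibration is good to about 2 mm. A picture is of the moment at which its call begins: read the wrist's pose just before it. camera_model takes no time and is no camera call; for the wrist camera it gives the pose at the moment of the call.
- ctrl.hand_in(): hands the job in, once; it reports no verdict.
The state is a dict: "time_s": time; "qpos": joint angles; "joint_vel": joint speeds; "tau": joint torques, N m; "ee_pos": TCP position; "eef_rot": TCP orientation; "force": force on the tool from outside, world axes, zero at the start; "moment": the same for the moment, N m; "grip_width": finger opening in m.
Only numpy, scipy, OpenCV 4.12 (cv2) and the standard library are available. Lean on these libraries where they do the work, as an engineer would, in place of code of your own. Each camera call takes 0.05 s, during which the arm holds its last target.

## Task

The bench power supply rocks because its front right foot, the one the orange wedge points at, has lost its rubber pad. Push the wedge thin end first under that foot until it is snug and the supply stands level and no longer rocks, without jacking that corner up or shoving the supply along. Then check it by pressing down firmly with a fingertip on the supply's top over that foot, and back away; only push and press, pick nothing up, and leave the other things alone.

Things in the scene. Friction and masses are not known exactly. Their poses are not given: they have to be found in the camera images.
- supply: Bench power supply, blue-grey box, dark front panel, 1.4 to 2.1 kg, loose on the bench. Origin: bench plane under the housing's centre; x points from front panel to rear, y to the left of someone facing the panel, z up. Housing 190 mm (x) by 215 mm (y, side walls at +-107.5), underside 15 mm and flat top 100 mm up; knobs stand 15 mm out of the front. Round feet 20 mm across at x +-75, y +-88 mm.
- short_foot (a point): Centre of the flat lower end (20 mm across) of the front right foot, at x -75, y -88 mm of the supply. The other feet are 15 mm tall and stand on the bench; this bare stud is 9 mm and hangs 6 mm above it. The weight lies to the rear left, so the supply stands level on three feet, but a few newtons down on this corner rock it until the stud meets the bench.
- press_corner (a point): Point on the flat top of the supply straight above the short foot, 100 mm above the bench: press down here from above with about 5 to 10 N for half a second. Once the wedge is snug this corner stays firm.
- wedge: Orange plastic wedge lying flat on the bench at the supply's right, 45 g, 110 mm long (x), 45 mm wide (y). Origin: centre of the underside; its x axis points to the thin end. Plain sloping top, 15 mm high at the thick end (x = -55 mm), 3 mm at the thin end (x = +55 mm). It slides easily (under 1 N) until it meets the stud. Friction keeps it where it is left.
- wedge_thick_end (a point): Middle of the upright flat face of the wedge's thick end (45 mm wide, 15 mm high), 7.5 mm above the bench: the face to push. The slope meets the stud's near edge when this face is about 92 mm from the stud's centre; the push needed then rises within some mm from under 1 N to about 5 to 10 N; at 3 N it is snug. Pushed on, it jacks the corner up (up to 1 mm per 9 mm) and shoves the supply along: stop within 10 mm.
- solder_spool: Solder spool standing on the bench behind the wedge's path, yellow flanges 48 mm across, 34 mm tall, origin under its centre. Leave it alone.
- screwdriver: Screwdriver lying on the bench in front of the supply, 170 mm long, up to 30 mm high. Leave it alone.
- glue_gun: Teal cordless glue gun lying on its side at the left, about 190 by 150 mm, 34 mm high. Leave it alone.
- rover: Small two-wheeled rover with black decks and a blue circuit board at the left, about 205 by 180 mm, 100 mm high, origin under its middle. Leave it alone.
There are look-alikes about, which are no part of the job. Of the things that look like the wedge, take the one that is farthest to the robot's right at the start.

How it is judged:
By the outcome, as a careful person would: the job done as asked, in the order asked, and still so for the second after the job is handed in, with the robot touching nothing.
It also fails if it takes over 48 s, if anything falls off the work surface, if the arm or the gripper's body presses on something with over 40 N, if the wrist force passes 120 N, or if a joint passes its speed limit or range.

## Working session

There is one attempt and no reset: what is moved stays moved. The work goes in short steps, Python scripts to look and compute and a shell command to move; the robot and the scene stay as the last step left them, time stands still between calls to the robot, and variables do not carry over. Pictures are saved under pics/ and viewed, and the job is handed in when it is done.

```bash
mkdir -p pics; ls
cat > h.py <<'E'
import numpy as np, cv2
from station import ctrl
def K(m): return np.array([[m['fx'],0,m['cx']],[0,m['fy'],m['cy']],[0,0,1]],float)
def ray(m,u,v):
    p=cv2.undistortPoints(np.array([[[u,v]]],float),K(m),np.array([m['k1'],0,0,0,0]))[0,0]
    # model: distortion applied to undistorted radius
    R=np.array(m['R']);t=np.array(m['t'])
    return -R.T@t, R.T@np.array([p[0],p[1],1.])
def at_z(m,u,v,z):
    c,d=ray(m,u,v); return c+d*(z-c[2])/d[2]
def proj(m,X):
    R=np.array(m['R']);t=np.array(m['t'])
    return cv2.projectPoints(np.array(X,float).reshape(-1,1,3),cv2.Rodrigues(R)[0],t,K(m),np.array([m['k1'],0,0,0,0]))[0][:,0]
def tri(rs):
    A=0;b=0
    for c,d in rs:
        d=d/np.linalg.norm(d);P=np.eye(3)-np.outer(d,d);A=A+P;b=b+P@c
    x=np.linalg.solve(A,b); return x,[np.linalg.norm((np.eye(3)-np.outer(d,d)/(d@d))@(x-c)) for c,d in rs]
E
python3 - <<'E'
from h import *
for n in ['scene','top']:
    im=ctrl.camera(n); cv2.imwrite(f'pics/{n}0.png',im[:,:,::-1])
    m=ctrl.camera_model(n); print(n,m['fx'],m['cx'],m['cy'],m['k1'], -np.array(m['R']).T@np.array(m['t']), np.array(m['R']).round(3).tolist())
o=ctrl.get_obs(); print(o['time_s'],o['ee_pos'],o['eef_rot'],o['grip_width'],o['force'],ctrl.tip_reach)
E
```

```text
pics
scene 464.51240400746104 321.5747962635744 243.39326055523057 -0.017976928113749756 [1.16767663 0.10606271 1.00873327] [[0.019, 1.0, -0.014], [0.834, -0.024, -0.551], [-0.552, -0.002, -0.834]]
top 570.0339391624138 319.04938632881664 248.56204235526033 -0.043445431341516176 [0.39079073 0.12298191 1.37129529] [[-0.013, -1.0, -0.005], [-0.995, 0.014, -0.101], [0.101, 0.003, -0.995]]
0.1 [0.13379071 0.53328593 0.22697675] [-3.14065137e+00 -4.04054688e-05  2.89577835e+00] 0.0942352701739492 [-0.12626027 -0.55017372 -0.16225142] 0.022
```

View pics/scene0.png

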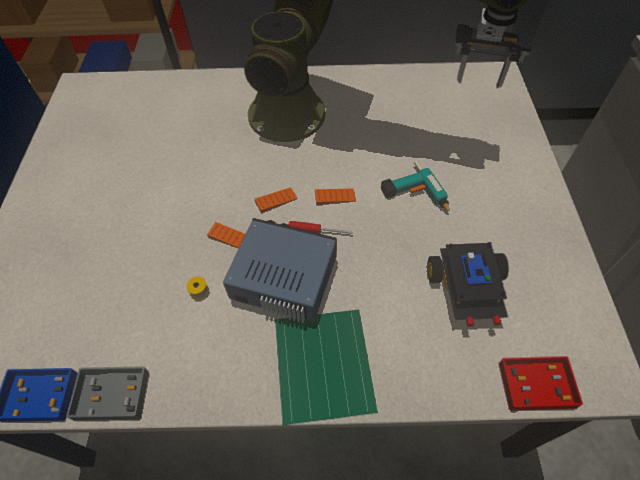

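View pics/top0.png

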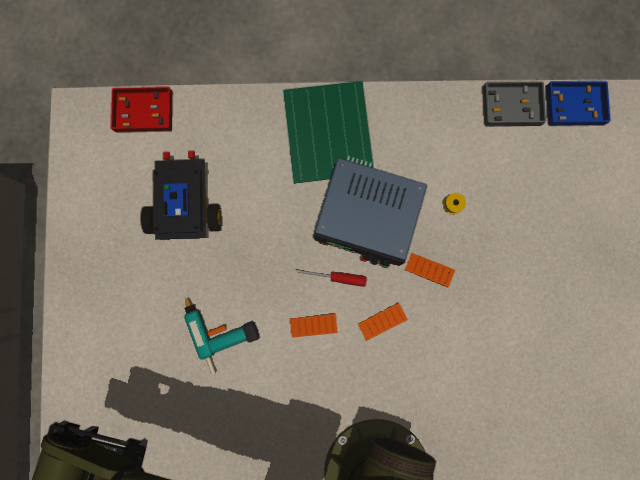

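Wedge candidates in the top view are orange pieces at (430,269), (383,321) and (313,325). The farthest to the robot's right (−y) is the one at (430,269), beside the supply's front right corner. Next I'll check that choice in a close crop.

Run:
```python
import cv2
a=cv2.imread('pics/top0.png')[140:300,300:480]; b=cv2.imread('pics/scene0.png')[200:330,180:350]
cv2.imwrite('pics/topc.png',cv2.resize(a,None,fx=4,fy=3.7*4/3.7*0.9,interpolation=cv2.INTER_CUBIC)if 0 else cv2.resize(a,(666,592),interpolation=cv2.INTER_CUBIC))
cv2.imwrite('pics/scenec.png',cv2.resize(b,None,fx=4,fy=4,interpolation=cv2.INTER_CUBIC))
```

```text
(no output)
```

View pics/topc.png

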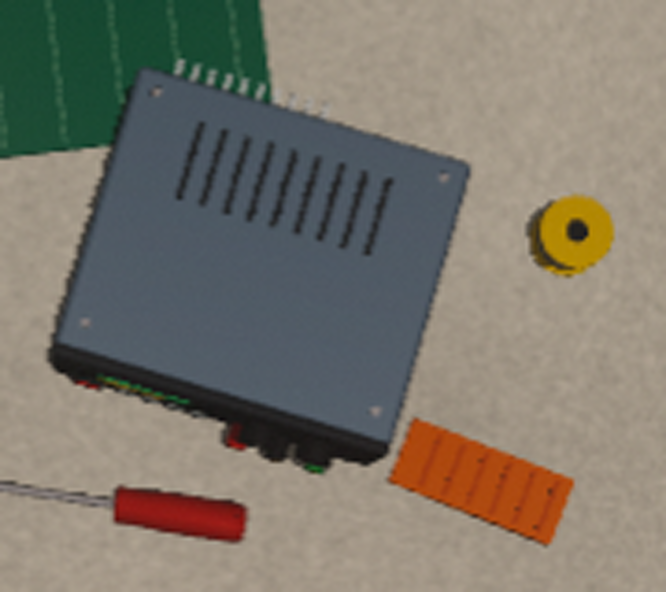

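View pics/scenec.png

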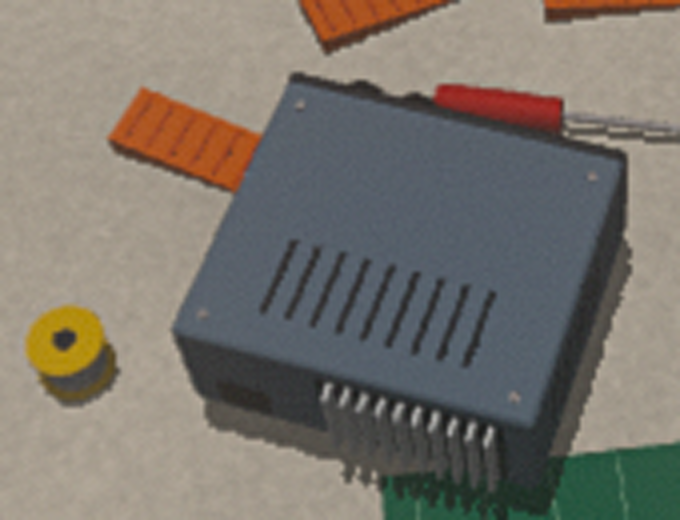

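```bash
cat > fit.py <<'E'
from h import *
from scipy.optimize import least_squares
mt=ctrl.camera_model('top'); ms=ctrl.camera_model('scene')
T=lambda u,v:(300+(u+.5)/3.7-.5,140+(v+.5)/3.7-.5)
S=lambda u,v:(180+(u+.5)/4-.5,200+(v+.5)/4-.5)
scr_t=[T(157,91),T(444,176),T(376,410),T(85,322)]   # RL RR FR FL
scr_s=[S(514,398),S(202,314),S(299,105),S(592,176)]
cor_t=[T(145,68),T(470,165),T(388,462),T(50,352)]
cor_s=[S(535,430),S(175,330),S(293,75),S(627,155)]
P=[]
for a,b in zip(scr_t,scr_s):
    x,e=tri([ray(mt,*a),ray(ms,*b)]); P.append(x); print('screw',x.round(4),np.round(e,4))
for a,b in zip(cor_t,cor_s):
    x,e=tri([ray(mt,*a),ray(ms,*b)]); print('corner',x.round(4),np.round(e,4))
# at z=0.1
C=[];
for L,m in((scr_t,mt),(scr_s,ms)):
    q=np.array([at_z(m,*a,.1)[:2] for a in L]); c=q.mean(0); xd=(q[0]+q[1]-q[2]-q[3]); yd=q[0]+q[3]-q[1]-q[2]
    print('screws c',c.round(4),'yaw',np.arctan2(xd[1],xd[0]),np.arctan2(-yd[0],yd[1]),'len',np.linalg.norm(xd)/2,np.linalg.norm(yd)/2)
for L,m in((cor_t,mt),(cor_s,ms)):
    q=np.array([at_z(m,*a,.1)[:2] for a in L]); c=q.mean(0); xd=(q[0]+q[1]-q[2]-q[3]); yd=q[0]+q[3]-q[1]-q[2]
    print('corners c',c.round(4),'yaw',np.arctan2(xd[1],xd[0]),np.arctan2(-yd[0],yd[1]),'len',np.linalg.norm(xd)/2,np.linalg.norm(yd)/2)
# wedge: top view thick top corners, thin corners
for n,uv,z in [('thick rear',T(573,480),.015),('thick front',T(549,545),.015),('thin rear',T(413,420),.003),('thin front',T(388,480),.003)]:
    print(n,at_z(mt,*uv,z).round(4))
for n,uv,z in [('S thick front',S(142,88),.015),('S thick rear',S(110,140),.015),('S thick rear bottom',S(115,150),0)]:
    print(n,at_z(ms,*uv,z).round(4))
for n,a,b in [('thick front',T(549,545),S(142,88)),('thick rear',T(573,480),S(110,138))]: print('tri',n,tri([ray(mt,*a),ray(ms,*b)]))
print('spool top',at_z(mt,*T(577,230),.034),at_z(ms,*S(65,340),.034))
E
python3 fit.py
```

```text
screw [0.712  0.0723 0.1017] [0.0001 0.0001]
screw [ 0.6561 -0.1021  0.1034] [0.0003 0.0003]
screw [ 0.513  -0.0566  0.1023] [0.0002 0.0002]
screw [0.5692 0.1185 0.1022] [0. 0.]
corner [0.7282 0.0813 0.0954] [0.0022 0.0022]
corner [ 0.6635 -0.1182  0.0992] [0.0011 0.0011]
corner [ 0.4822 -0.0641  0.0913] [0.0006 0.0006]
corner [0.5517 0.1398 0.0974] [0.0002 0.0002]
screws c [0.613  0.0076] yaw -0.3114242326061109 -0.30870613552634624 len 0.15047671533418014 0.18399044132543574
screws c [0.6111 0.0079] yaw -0.3109497552454797 -0.3126955487463342 len 0.15031870888674462 0.1840374660096307
corners c [0.6059 0.0091] yaw -0.31483470275186326 -0.3203459283865177 len 0.1879891820994956 0.21168492833819302
corners c [0.6092 0.0111] yaw -0.3050476744120293 -0.31568715040108747 len 0.18472629973136784 0.21133125207067274
thick rear [ 0.4743 -0.1951  0.015 ]
thick front [ 0.4327 -0.1781  0.015 ]
thin rear [ 0.5157 -0.0948  0.003 ]
thin front [ 0.4768 -0.0774  0.003 ]
S thick front [ 0.4329 -0.1776  0.015 ]
S thick rear [ 0.4744 -0.1941  0.015 ]
S thick rear bottom [ 0.4721 -0.1944  0.    ]
tri thick front (array([ 0.43270399, -0.17793272,  0.01473434]), [np.float64(0.0002278163114544145), np.float64(0.00022781631145446214)])
tri thick rear (array([ 0.47416266, -0.19418084,  0.01693002]), [np.float64(0.0004682533863098775), np.float64(0.0004682533863098835)])
spool top [ 0.63421515 -0.19935055  0.034     ] [ 0.63253598 -0.19839454  0.034     ]
```

The crop confirms the wedge at about (430,269): its thin end is next to the front right corner and the spool is clear. Before moving, I'll work out the push pose and the transfer arc.

Run:
```python
from h import *
o=ctrl.get_obs(); from scipy.spatial.transform import Rotation as Ro
R=Ro.from_euler('xyz',o['eef_rot']).as_matrix(); m=ctrl.camera_model('wrist')
c=-np.array(m['R']).T@np.array(m['t']); print('cam in tool',R.T@(c-o['ee_pos']), 'cam axes in tool', (np.array(m['R'])@R).round(3).tolist(), m['fx'])
p=o['ee_pos'].copy(); yaw=o['eef_rot'][2]
for i in range(15):
    x=np.array([np.cos(yaw),np.sin(yaw)]); y=np.array([np.sin(yaw),-np.cos(yaw)])
    p[:2]+= -.06*x-.007*y; yaw-=.115
    if i%5==4: print(i,p,yaw,np.hypot(*p[:2]))
```

```text
cam in tool [ 0.08204531  0.00182504 -0.15731827] cam axes in tool [[0.0, 1.0, 0.0], [-0.96, 0.0, -0.281], [-0.281, -0.0, 0.96]] 338.26463462121046
4 [0.38113217 0.36697548 0.22697675] 2.320778350227695 0.5290866950924776
9 [0.4982538  0.09289614 0.22697675] 1.7457783502276947 0.50683976053506
14 [ 0.4474875  -0.20080395  0.22697675] 1.1707783502276947 0.4904765887723034
```

```bash
python3 -m creep '{"xyz": [[-60,-7,0],[-60,-7,0],[-60,-7,0],[-60,-7,0],[-60,-7,0]], "spin": [0.115,0.115,0.115,0.115,0.115]}' 14 20
```

```text
time_s: 0.72
ee_pos: [0.3825, 0.3656, 0.2271]
eef_rot: [-3.141, 0.0, 2.317]
force: [1.0, 0.1, -0.6]
grip_width: 0.0475
```

```bash
python3 -m creep '{"xyz": [[-60,-7,0],[-60,-7,0],[-60,-7,0],[-60,-7,0],[-60,-7,0]], "spin": [0.115,0.115,0.115,0.115,0.115]}'
```

```text
time_s: 1.35
ee_pos: [0.4985, 0.0911, 0.2272]
eef_rot: [-3.141, -0.0, 1.742]
force: [0.8, 0.0, -0.5]
grip_width: 0.014
```

```bash
python3 -m creep '{"xyz": [[-60,-7,0],[-60,-7,0],[-60,-7,0],[-60,-7,0],[-60,-7,0]], "spin": [0.115,0.115,0.115,0.115,0.115]}'
```

```text
time_s: 1.98
ee_pos: [0.4467, -0.2024, 0.2272]
eef_rot: [-3.141, -0.0, 1.167]
force: [-0.2, -0.2, 0.2]
grip_width: 0.0139
```

```bash
python3 -m creep '{"xyz": [[-40,0,0],[0,0,0],[0,0,0]], "spin": [0,0,0]}'
python3 - <<'E'
from h import *
import pickle
m=ctrl.camera_model('wrist'); im=ctrl.camera('wrist'); cv2.imwrite('pics/w1.png',im[:,:,::-1]); pickle.dump(m,open('w1.pkl','wb'))
o=ctrl.get_obs(); print(o['ee_pos'],o['eef_rot'],o['force'])
E
```

```text
time_s: 2.35
ee_pos: [0.4321, -0.237, 0.2272]
eef_rot: [-3.141, -0.0, 1.171]
force: [-0.6, 0.5, -0.1]
grip_width: 0.014
[ 0.43226231 -0.23668333  0.22731914] [-3.14128374e+00 -1.98804846e-04  1.17169998e+00] [ 0.20456632 -0.18978956 -0.12716827]
```

View pics/w1.png

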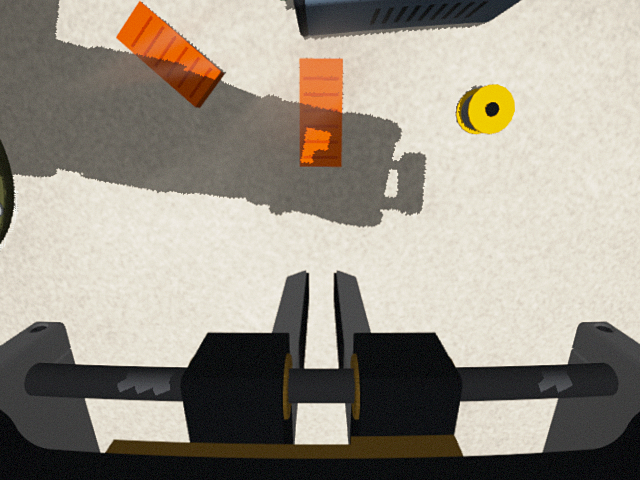

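Wrist view: the wedge lies at px (300–342, 58–167) straight ahead along the tool's x, with the spool at (490,109) and the supply's underside edge near row 35.

Run:
```python
from h import *
import pickle
m=pickle.load(open('w1.pkl','rb')); o=ctrl.get_obs()
p=o['ee_pos'][:2]; yaw=o['eef_rot'][2]; x=np.array([np.cos(yaw),np.sin(yaw)]); y=np.array([np.sin(yaw),-np.cos(yaw)])
def rep(n,X): d=X[:2]-p; print(n,X.round(4),'tool mm',(1e3*d@x).round(1),(1e3*d@y).round(1))
for n,uv,z in [('thick L',(299.5,166.5),.015),('thick R',(341.5,166.5),.015),('thin L',(299.5,58),.003),('thin R',(343,58),.003),('spool',(492,109),.034)]: rep(n,at_z(m,*uv,z))
for h in (0.6130,.6076):
    c=np.array([h,.0077 if h>.61 else .0094]); a=-.311; R=np.array([[np.cos(a),-np.sin(a)],[np.sin(a),np.cos(a)]])
    rep('stud',np.r_[c+R@[-.075,-.088],0])
    print(proj(m,[np.r_[c+R@[sx,-.1075],z] for sx in(-.095,.095) for z in (.015,.1)]).round(0).tolist())
im=cv2.imread('pics/w1.png')[0:180,240:500]; cv2.imwrite('pics/w1c.png',cv2.resize(im,None,fx=3,fy=3,interpolation=cv2.INTER_CUBIC))
```

```text
thick L [ 0.4314 -0.1784  0.015 ] tool mm 53.4 -23.4
thick R [ 0.4731 -0.196   0.015 ] tool mm 53.4 21.8
thin L [ 0.4752 -0.0773  0.003 ] tool mm 163.6 -22.4
thin R [ 0.5166 -0.0948  0.003 ] tool mm 163.5 22.5
spool [ 0.6323 -0.1991  0.034 ] tool mm 112.4 169.7
stud [ 0.5147 -0.0531  0.    ] tool mm 201.2 4.6
[[307.0, 37.0], [303.0, 5.0], [498.0, 23.0], [552.0, -12.0]]
stud [ 0.5093 -0.0514  0.    ] tool mm 200.6 -1.0
[[302.0, 38.0], [296.0, 6.0], [492.0, 23.0], [545.0, -11.0]]
```

View pics/w1c.png

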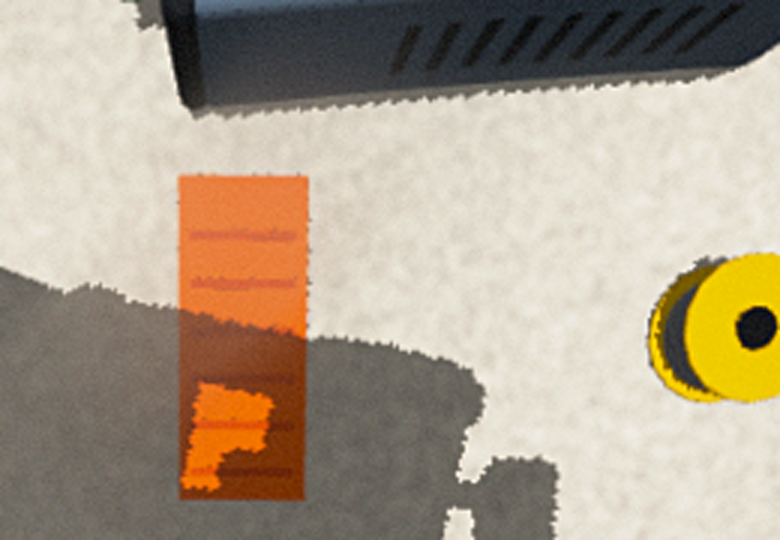

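```bash
python3 -m creep '{"xyz": [[0,0,50],[0,0,50],[0,0,50],[0,0,40],[0,0,10]], "spin": [0,0,0,0,0]}'; python3 -m creep '{"xyz": [[20,0,0],[15,0,0],[0,0,0],[0,0,0]], "spin": [0,0,0,0]}'
```

```text
time_s: 3.02
ee_pos: [0.4315, -0.236, 0.0256]
eef_rot: [-3.138, -0.001, 1.172]
force: [-0.1, 0.6, 0.2]
grip_width: 0.0143
time_s: 3.52
ee_pos: [0.4458, -0.2055, 0.028]
eef_rot: [3.141, 0.0, 1.171]
force: [-0.1, 0.1, -0.5]
grip_width: 0.0143
```

```bash
python3 -m creep '{"xyz": [[6,0,0],[6,0,0],[6,0,0],[6,0,0],[6,0,0]], "spin": [0,0,0,0,0]}'; python3 -m creep '{"xyz": [[6,0,0],[6,0,0],[6,0,0],[4,0,0],[0,0,0]], "spin": [0,0,0,0,0]}'
python3 - <<'E'
from h import *
m=ctrl.camera_model('wrist'); im=ctrl.camera('wrist'); cv2.imwrite('pics/w2.png',im[:,:,::-1])
o=ctrl.get_obs(); print(o['ee_pos'],o['force'], (o['ee_pos'][:2]-[.43226,-.23668])@[np.cos(1.1717),np.sin(1.1717)])
E
```

```text
time_s: 4.15
ee_pos: [0.4574, -0.1772, 0.0274]
eef_rot: [-3.142, 0.0, 1.171]
force: [-0.1, 0.3, -0.3]
grip_width: 0.0144
time_s: 4.78
ee_pos: [0.4659, -0.1571, 0.0274]
eef_rot: [-3.142, -0.0, 1.171]
force: [-0.2, -0.2, -0.2]
grip_width: 0.014
[ 0.46585664 -0.15725327  0.02743553] [ 0.56317092 -0.20713341  0.34478016] 0.0862399638662441
```

View pics/w2.png

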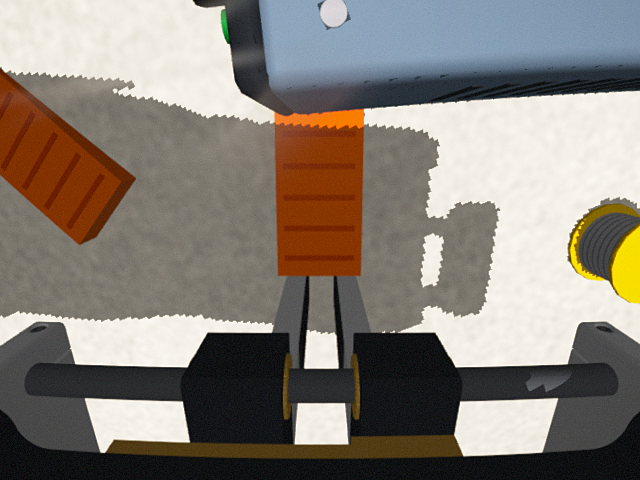

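The wedge slid straight ahead and its thin end is now under the housing edge, around px (320,118). From here I'll use small steps and read the force after each one.

```bash
cat > f.py <<'E'
from h import *
o=ctrl.get_obs(); d=np.array([np.cos(1.1717),np.sin(1.1717)])
print('t',o['time_s'],'x',(1e3*(o['ee_pos'][:2]-[.43226,-.23668])@d).round(1),'push N',(-np.array(o['force'][:2])@d).round(2),np.round(o['force'],2),'z',round(o['ee_pos'][2],4))
E
python3 -m creep '{"xyz": [[4,0,0],[4,0,0],[2,0,0],[0,0,0]], "spin": [0,0,0,0]}' >/dev/null; python3 f.py
```

```text
t 5.325 x 96.3 push N 0.08 [ 0.96 -0.49  0.19] z 0.0274
```

```bash
python3 -m creep '{"xyz": [[2,0,0],[0,0,0],[0,0,0]], "spin": [0,0,0]}' ; python3 f.py
```

```text
time_s: 5.7
ee_pos: [0.4705, -0.1463, 0.0274]
eef_rot: [-3.142, -0.0, 1.171]
force: [-1.2, -0.2, 0.7]
grip_width: 0.0141
t 5.7 x 98.2 push N 0.66 [-1.18 -0.21  0.72] z 0.0274
```

```bash
python3 -m creep '{"xyz": [[1.5,0,0],[0,0,0],[0,0,0]], "spin": [0,0,0]}' ; python3 f.py
```

```text
time_s: 6.08
ee_pos: [0.4711, -0.145, 0.0275]
eef_rot: [3.142, 0.0, 1.171]
force: [-1.2, -3.4, -0.1]
grip_width: 0.0139
t 6.075 x 99.6 push N 3.58 [-1.2  -3.38 -0.14] z 0.0275
```

```bash
for i in 1 2 3; do python3 -m creep '{"xyz": [[0,0,0]], "spin": [0]}' >/dev/null; python3 f.py; done
```

```text
t 6.2 x 99.6 push N 2.97 [-0.44 -3.04  0.3 ] z 0.0274
t 6.325 x 99.6 push N 2.83 [-0.96 -2.66  1.18] z 0.0275
t 6.45 x 99.6 push N 2.89 [-0.42 -2.96  0.39] z 0.0274
```

```bash
python3 -m creep '{"xyz": [[0.7,0,0],[0,0,0]], "spin": [0,0]}' >/dev/null; python3 f.py; for i in 1 2; do python3 -m creep '{"xyz": [[0,0,0]], "spin": [0]}' >/dev/null; python3 f.py; done
python3 - <<'E'
from h import *
im=ctrl.camera('wrist'); cv2.imwrite('pics/w3.png',im[:,:,::-1])
im=ctrl.camera('top'); cv2.imwrite('pics/top3.png',im[:,:,::-1])
E
```

```text
t 6.7 x 100.2 push N 4.58 [-1.33 -4.41  0.23] z 0.0275
t 6.825 x 100.2 push N 5.08 [-1.79 -4.76  0.15] z 0.0275
t 6.95 x 100.2 push N 4.63 [-2.1  -4.14  0.61] z 0.0275
```

View pics/w3.png

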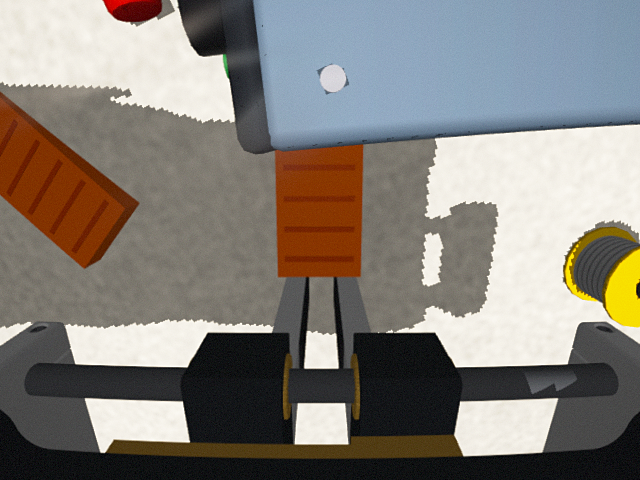

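The wedge is snug: about 3 N at x 99.6 mm and about 4.7 N at 100.2 mm. In the picture it sits straight, with its thick end at row 275 and the supply's corner at (270,150). Next I back off, rise, close the fingers and go over the corner.

```bash
python3 -m creep '{"xyz": [[-5,0,0],[-10,0,0],[-15,0,0],[-10,0,0],[0,0,-20]], "spin": [0,0,0,0,0]}'; python3 -m creep '{"xyz": [[0,0,-40],[0,0,-50],[0,0,-50],[0,0,0],[0,0,0]], "spin": [0,0,0,0,0]}' 0 30; python3 f.py; python3 -m creep '{"xyz": [[40,0,0],[50,1,0],[40,1,0],[11,0,0],[0,0,0]], "spin": [0,0,0,0,0]}'; python3 f.py
python3 - <<'E'
from h import *
im=ctrl.camera('wrist'); cv2.imwrite('pics/w4.png',im[:,:,::-1])
im=ctrl.camera('scene'); cv2.imwrite('pics/scene4.png',im[:,:,::-1])
E
```

```text
time_s: 7.68
ee_pos: [0.4546, -0.1819, 0.0467]
eef_rot: [-3.139, -0.0, 1.169]
force: [0.1, 0.2, 1.0]
grip_width: 0.0138
time_s: 8.3
ee_pos: [0.4553, -0.1813, 0.1866]
eef_rot: [-3.141, -0.0, 1.17]
force: [-1.1, 0.9, -0.3]
grip_width: 0.0008
t 8.3 x 60.0 push N -0.42 [-1.06  0.9  -0.26] z 0.1866
time_s: 8.93
ee_pos: [0.5122, -0.0521, 0.1864]
eef_rot: [-3.14, 0.001, 1.172]
force: [0.1, 0.2, 0.4]
grip_width: 0.0004
t 8.925 x 201.1 push N -0.22 [0.11 0.19 0.36] z 0.1864
```

View pics/w4.png

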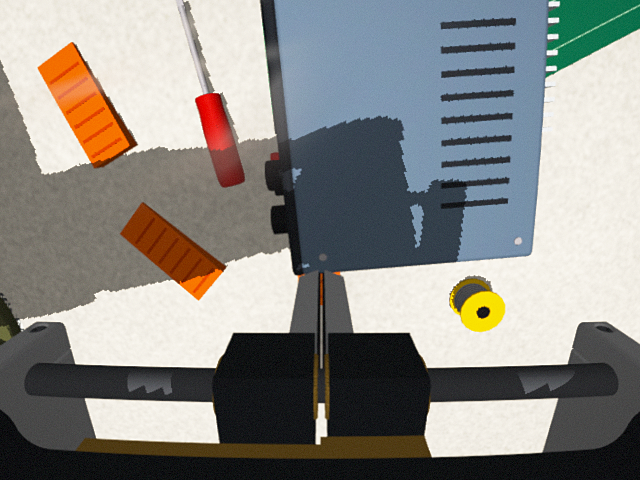

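View pics/scene4.png

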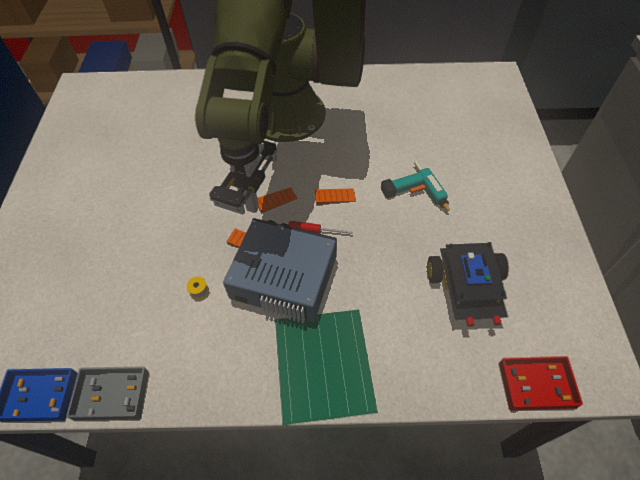

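Run:
```python
from h import *
m=ctrl.camera_model('wrist')
print(proj(m,[[.512,-.052,.1],[.5122,-.0521,.1644]]).round(1))
for uv in [(322,257),(518,241),(297,273),(533,254),(293,270)]: print(uv,at_z(m,*uv,.1).round(4))
im=cv2.imread('pics/w4.png')[200:300,260:380]; cv2.imwrite('pics/w4c.png',cv2.resize(im,None,fx=5,fy=5,interpolation=cv2.INTER_CUBIC))
```

```text
[[320.8 250.5]
 [321.1 286.3]]
(322, 257) [ 0.5108 -0.0572  0.1   ]
(518, 241) [ 0.6548 -0.1043  0.1   ]
(297, 273) [ 0.4877 -0.0618  0.1   ]
(533, 254) [ 0.6636 -0.1196  0.1   ]
(293, 270) [ 0.4859 -0.0583  0.1   ]
```

View pics/w4c.png

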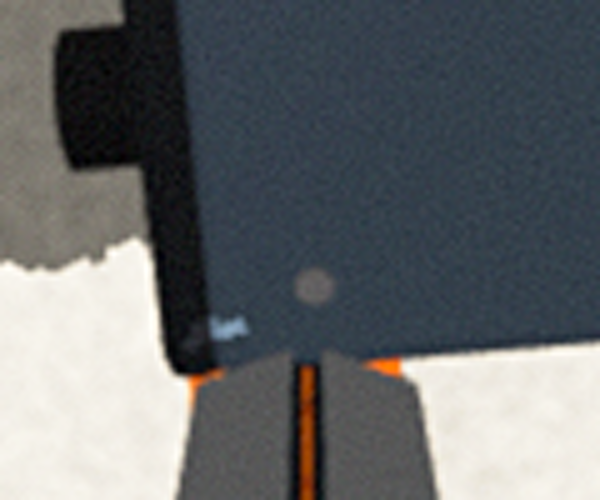

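```bash
python3 -m creep '{"xyz": [[0,0,25],[0,0,25],[0,0,8],[0,0,0]], "spin": [0,0,0,0]}'; python3 -m creep '{"xyz": [[0,0,2],[0,0,1],[0,0,1],[0,0,0]], "spin": [0,0,0,0]}'; python3 f.py
```

```text
time_s: 9.52
ee_pos: [0.5124, -0.0526, 0.1296]
eef_rot: [-3.141, 0.0, 1.17]
force: [-0.2, 0.1, 0.9]
grip_width: 0.0006
time_s: 10.02
ee_pos: [0.5126, -0.052, 0.1255]
eef_rot: [3.141, -0.0, 1.171]
force: [-0.2, 0.8, 0.0]
grip_width: 0.0004
t 10.025 x 201.4 push N -0.64 [-0.18  0.77  0.  ] z 0.1255
```

Tip is now 103.5 mm up and still free.

```bash
python3 -m creep '{"xyz": [[0,0,1],[0,0,1],[0,0,0]], "spin": [0,0,0]}' >/dev/null; python3 f.py
```

```text
t 10.4 x 201.4 push N -0.38 [ 0.25  0.3  -0.04] z 0.1233
```

```bash
python3 -m creep '{"xyz": [[0,0,1],[0,0,0]], "spin": [0,0]}'>/dev/null; python3 f.py
```

```text
t 10.65 x 201.4 push N 0.97 [-0.09 -1.01  0.28] z 0.1224
```

```bash
python3 -m creep '{"xyz": [[0,0,0.7],[0,0,0]], "spin": [0,0]}'>/dev/null; python3 f.py
```

```text
t 10.9 x 201.4 push N 1.12 [-3.04  0.07  7.65] z 0.1222
```

```bash
for i in 1 2 3 4 5; do python3 -m creep '{"xyz": [[0,0,0]], "spin": [0]}' >/dev/null; python3 f.py; done
```

```text
t 11.025 x 201.4 push N 0.48 [-2.91  0.7   5.44] z 0.1223
t 11.15 x 201.4 push N 1.06 [-2.94  0.09  7.08] z 0.1223
t 11.275 x 201.4 push N 0.91 [-3.57  0.52  5.73] z 0.1222
t 11.4 x 201.4 push N 0.72 [-3.19  0.57  6.21] z 0.1223
t 11.525 x 201.4 push N 0.52 [-2.34  0.42  6.85] z 0.1223
```

```bash
python3 -m creep '{"xyz": [[0,0,0.1],[0,0,0]], "spin": [0,0]}' >/dev/null; python3 f.py; for i in 1 2 3 4; do python3 -m creep '{"xyz": [[0,0,0]], "spin": [0]}' >/dev/null; python3 f.py; done
```

```text
t 11.775 x 201.4 push N 0.37 [-3.69  1.15  7.48] z 0.1222
t 11.9 x 201.4 push N 1.1 [-3.77  0.4   8.04] z 0.1223
t 12.025 x 201.4 push N 1.13 [-3.62  0.3   7.9 ] z 0.1222
t 12.15 x 201.4 push N 0.49 [-3.04  0.76  8.14] z 0.1222
t 12.275 x 201.4 push N 0.94 [-3.05  0.27  7.52] z 0.1222
```

The corner held firm: about 7.8 N with the fingertip height constant to 0.1 mm. Backing away now.

```bash
python3 -m creep '{"xyz": [[0,0,-2],[0,0,-20],[0,0,-50],[0,0,-40],[0,0,0]], "spin": [0,0,0,0,0]}'; python3 -m creep '{"xyz": [[-50,0,0],[-50,0,0],[-50,0,0],[-50,0,0],[0,0,0]], "spin": [0,0,0,0,0]}'; python3 -m creep '{"xyz": [[-40,0,0],[0,0,0],[0,0,0]], "spin": [0,0,0]}'
python3 - <<'E'
from h import *
for n in ['scene','top']:
    im=ctrl.camera(n); cv2.imwrite(f'pics/{n}5.png',im[:,:,::-1])
a=cv2.imread('pics/top5.png')[140:300,300:480]; b=cv2.imread('pics/scene5.png')[200:330,180:350]
cv2.imwrite('pics/topc5.png',cv2.resize(a,(666,592),interpolation=cv2.INTER_CUBIC))
cv2.imwrite('pics/scenec5.png',cv2.resize(b,None,fx=4,fy=4,interpolation=cv2.INTER_CUBIC))
print(ctrl.get_obs()['force'])
E
```

```text
time_s: 12.9
ee_pos: [0.5135, -0.0521, 0.2364]
eef_rot: [3.136, -0.001, 1.171]
force: [-0.5, -0.4, -0.4]
grip_width: 0.0009
time_s: 13.52
ee_pos: [0.4333, -0.2383, 0.2324]
eef_rot: [-3.14, -0.0, 1.167]
force: [-0.5, 1.1, -0.1]
grip_width: 0.0005
time_s: 13.9
ee_pos: [0.4194, -0.2721, 0.2331]
eef_rot: [-3.141, -0.0, 1.171]
force: [0.4, -0.1, -0.7]
grip_width: 0.0003
[ 0.17881356  0.32690012 -0.30676296]
```

View pics/topc5.png

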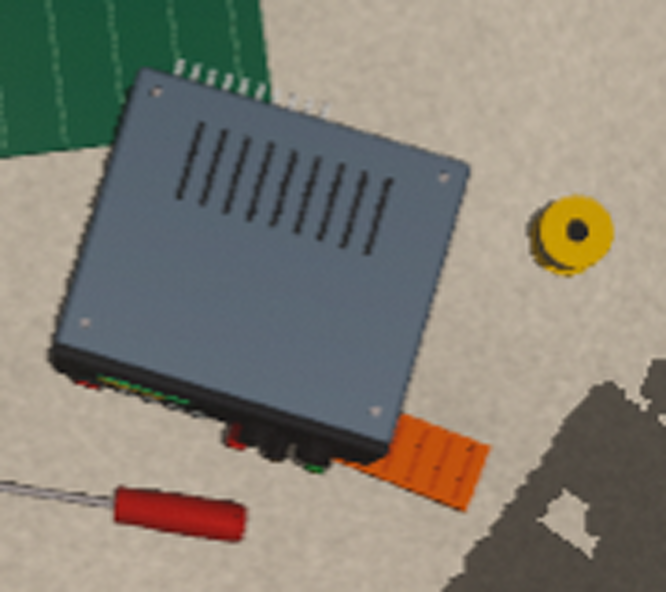

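View pics/scenec5.png

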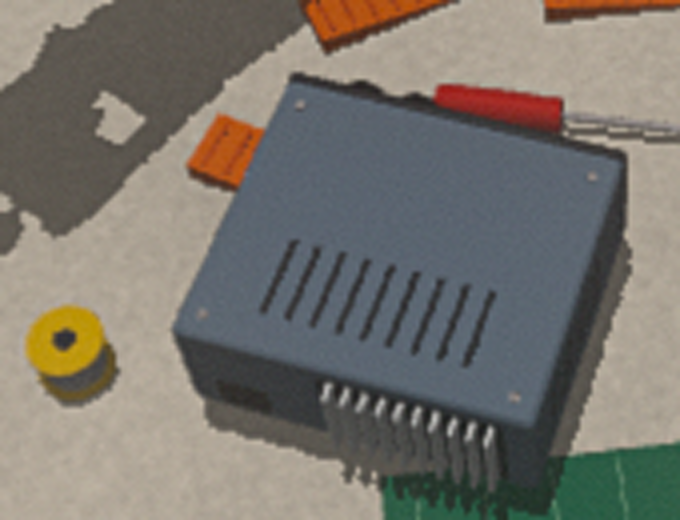

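Run:
```python
from h import *
m=ctrl.camera_model('top'); T=lambda u,v:(300+(u+.5)/3.7-.5,140+(v+.5)/3.7-.5)
a=(at_z(m,*T(490,447),.015)+at_z(m,*T(466,511),.015))/2
print(a, 1e3*(a[:2]-[.43226,-.23668])@[np.cos(1.1717),np.sin(1.1717)])
d=cv2.absdiff(cv2.imread('pics/top0.png'),cv2.imread('pics/top5.png')).max(2)[150:262,310:428]; print('supply diff px>40:',(d>40).sum())
ctrl.hand_in()
```

```text
[ 0.47588769 -0.13372218  0.015     ] 111.81972595775737
supply diff px>40: 41
the job is handed in; nothing more can be done
```

I pushed the rightmost orange wedge thin end first under the front right foot until it was snug, then pressed on the corner to check it and backed away. The job was handed in at about 14 s of robot time, well inside the 48 s limit.

- **Snugness:** The push force stayed under 1 N while the wedge slid, reached about 3 N at contact, and I stopped at about 4.7 N, 0.6 mm further on.
- **Press check:** I pressed over the foot with about 6.3 N for 0.6 s, then about 7.8 N for another 0.6 s. The fingertip height stayed constant to 0.1 mm, so the corner is firm.
- **Supply and other things:** In the final pictures the supply's corners and screws are where they started. The only change I found in its part of the top view was 41 pixels, in a region that also takes in part of the wedge's path. The spool and screwdriver have not moved in the close-ups; I did not compare the glue gun and rover before and after.
- **Disagreement:** The last top picture puts the wedge's thick end about 3 to 4 mm further in than the fingertip position implies. That is about one pixel at the scale of that picture, plus calibration error, and it is within the 10 mm limit.

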